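# Close the microscope slide case

## Robot

A 7-joint arm with a two-finger parallel gripper is mounted at the origin on the work surface. World frame = base frame: x ahead of the robot, y to its left, z up, the work surface at z = 0. Lengths are in m, angles in rad, forces in N, time in s.
With the tool pointing down it reaches from about 0.35 to 0.9 m from the base axis. Payload 19.9 kg.
Tool frame: the origin (TCP) lies between the finger pads; the fingertips stand 8 mm ahead of it and the grasp point (between the pads) lies 11 mm behind it; z points along the fingers, y is the line along which they close (so a half turn about z gives the same grasp; the last joint's range is limited). The gripper opens to 85 mm and grips with 20 to 120 N. Pads are 22 mm wide; open, the fingers measure 114 mm over their backs; the gripper's body (76 mm by 85 mm) begins 54 mm behind the grasp point. The pads swing forward as they close: fully open they stand 13 mm farther back than shut.
Start: joints at [-1.24, 0.417, -0.01, 1.614, 0.005, 1.111, -0.053], TCP at [0.228, 0.582, 0.239] pointing down, gripper open.
Joint ranges: [-2.81, 2.81], [-0.39, 2.02], [-1.27, 1.25], [0.06, 2.57], [-1.19, 4.33], [0.19, 2], [-2.82, 2.82]. Speed limits (rad/s): [1.89, 1.89, 2.39, 2.39, 3.01, 3.01, 3.01].

## Interface

Orientations are given as a unit quaternion [w, x, y, z].
In Python, from bench import readout, read_camera, manip gives the robot as it stands. The module is installed in compiled form; this text tells all that it offers.
- The arm moves only by the tool send_rows, never from a script. Its argument "moves" is a list of rows, each a list of 2 entries, a list of its own where there are three numbers: the shift along the tool's x, y, z in cm, then the turn about the tool's z in rad. A call has 1 to 10 rows; each row is the pose to reach, as a shift and turn from the pose commanded when the call began, along the tool's axes at that moment; what a row does not reach only later rows make up. A row lasts 1/8 s, in which the tool goes at most 62.5 mm and 10.7 degrees, less where a joint would pass 70% of its speed; a pose out of reach is approached as far as the arm can. A call with a gripper value outside its range is refused whole. "fingers" is the closure in counts, from 0 (fully open) to 255 (shut), set as the call begins (left out, the last holds). The fingers move at their own pace and stop on an object; the grip force is fixed at half the most. Time passes only in rows, so rows that repeat a pose let the fingers close. It gives the time, the measured TCP pose, the force, the opening and the grip force at its end, in the units of the state.
- readout.sense(): the state, without advancing time (a new reading comes with each control period).
- read_camera(name): name is "scene" or "top"; returns a dict with "image" (480x640x3 uint8, red, green, blue), "camera_matrix" (3x3 intrinsics, pixels), "dist" ([k1, k2, p1, p2, k3] as OpenCV has them; the pictures are not rectified), "eye" and "rotation" of the camera in the world. Camera axes: x right, y up, looking along -z (the intrinsics and any distortion apply to the point x, -y, -z); pixel columns grow to the right and rows downward; lengths in m; the calibration is good to about 2 mm. A picture is of the moment at which its call begins. There is no depth.
- manip.hand_in(): hands the job in; it is judged then, once.
The state is a dict: "t": time; "joints": joint angles; "dq": joint speeds; "tau": joint torques, N m; "position": TCP position; "tcp_rot": TCP orientation; "wrist_force": force on the tool from outside, world axes, zero at the start; "ft_torque": the same for the moment, N m; "finger_gap": opening from 0.0 (shut) to 1.0 (fully open); "gripper_force": force on a finger pad.
Only numpy, scipy, OpenCV 4.12 (cv2) and the standard library are available. Lean on these libraries where they do the work, as an engineer would, in place of code of your own. Each camera call takes 0.05 s, during which the arm holds its last target. There are 200 camera calls.

## Task

Put the fluorescent slides away in the dark: fold the upright retainer flap of the slide case fully down over the slide tray first, then swing the case's hinged cover fully shut over it, without slamming it. Only push with the fingertips or the outside of the fingers: do not pinch, grip or lift anything. Leave the slide tray in the case, and the small bottle, the jar and the lens standing around the case, where they are.

Things in the scene. Friction and masses are not known exactly. Their poses are not given: they have to be found in the camera images.
- case: Open slide case of grey plastic, fixed to the bench, 200 (x) by 200 (y) by 60 mm high, walls 8 mm. Origin: centre of its underside, on the bench. At yaw 0 its x points away from the robot, y to the robot's left, z up. Flap hinged along its right (-y) wall, cover along its left (+y) wall, hinge lines parallel to the case's x. Inside the left wall lies a foam strip with vial caps, 40 mm high.
- flap (a joint): Retainer flap's angle: 0 = folded flat over the tray (its stop), 1.57 = upright, limit 1.9. Starts roughly upright. Light friction hinge (0.08 N m): it stays where it is left, so it must be pushed all the way down: push from its -y side towards the case's +y, then press down. Folded, its upper face is 12 mm below the case's rim.
- flap_edge (a point): Middle of the flap's free edge, on its upper (outer) face, 115 mm from the hinge line.
- cover (a joint): Cover's angle: 0 = fully shut on the rim (its stop), 1.57 = upright, limit 2.1. Starts open, upright or leaning outwards. Stiff friction hinge (0.36 N m): it stays where it is left, so it must be pushed all the way down (1 to 3 N near the free edge): push from its outer +y side towards -y, then press down. It cannot close over a standing flap.
- cover_edge (a point): Middle of the cover's free edge, on its outer face, 200 mm from the hinge line.
- flap_panel: The flap's plain aluminium upper (outer) sheet, 165 mm along x, 115 mm from hinge to free edge, 4 mm thick. Origin: middle of the hinge line, at (x, y, z) = (0, -88, 48) mm in the case frame; y axis runs to the free edge. The upper face passes through the hinge line; sheet and pad (7 mm in all) lie below it when folded.
- flap_pad: The black pad on the flap's underside, 153 by 103 by 3 mm, 6 mm in from the edges. Origin as flap_panel. Touching it and flap_panel at once counts as pinching the flap.
- cover_shell: The cover's grey plastic outer slab, 200 mm along x, 200 mm from hinge to free edge. Origin: middle of the hinge line, at (0, 100, 60.5) mm in the case frame; -y axis runs to the free edge. The lining's face passes through the hinge line, the outer face is 13 mm above it when shut (9 mm slab, 4 mm lining), so the shut cover's top is 73.5 mm over the bench.
- cover_lining: The black lining on the cover's inner face, 184 by 184 by 4 mm, 8 mm in from the edges. Origin as cover_shell. Touching it and cover_shell at once counts as pinching the cover.
- slide_tray: Loose white tray holding four glass slides, 150 (x) by 105 (y) by 28 mm, about 0.25 kg, lying in the case under the flap's place; its top is 36 mm over the bench. Origin: centre of its underside. Not to be moved.
- oil_bottle: Small bottle, 34 mm across, 70 mm high, standing loose on the bench near the case. Origin: centre of its underside. Leave alone.
- objective: Steel microscope lens standing loose on the bench near the case, 36 mm across, 54 mm high, with a black band. Origin: centre of its underside. Leave alone.
- specimen_jar: Jar, 48 mm across, 55 mm high, standing loose on the bench near the case. Origin: centre of its underside. Leave alone.

How it is judged:
On the way, in this order (a step that is already met when the one before it is completed fails the run):
1. the flap is folded fully down while the cover still stands open (value of joint flap below 0.1 rad and value of joint cover above 1 rad), for 0.2 s.
2. the cover is fully shut over the folded flap (value of joint flap below 0.1 rad and value of joint cover below 0.06 rad), for 0.2 s.
At the end, for the whole second after the job is handed in: Flap within 0.1 rad of folded flat and cover within 0.06 rad of fully shut and at rest; slide tray, bottle, lens and jar upright and within 20 mm of where they started (all of step 2 and angular speed of cover_shell below 0.1 rad/s and distance of each of slide_tray, oil_bottle, objective, specimen_jar from where it was at the start of the episode below 0.02 m and angle between slide_tray's own z axis and vertical below 0.2 rad and angle between each of oil_bottle, objective, specimen_jar's own z axis and vertical below 0.3 rad); the robot touches nothing.
It fails at once if the cover is swung down onto the standing flap (value of joint cover below 0.65 rad and value of joint flap above 0.3 rad).
It fails at once if the cover is slammed (faster than 3 rad/s) (velocity of joint cover below -3 rad/s).
It fails at once if the flap or the cover is pinched (both its faces touched at once) ((contact force between the fingers and flap_panel above 1.5 N and contact force between the fingers and flap_pad above 1.5 N) or (contact force between the fingers and cover_shell above 1.5 N and contact force between the fingers and cover_lining above 1.5 N)).
It fails at once if the slide tray is lifted, tipped or shifted by more than 20 mm (not (distance of slide_tray from where it was at the start of the episode below 0.02 m and angle between slide_tray's own z axis and vertical below 0.2 rad)).
It fails at once if the bottle, lens or jar is lifted, tipped or shifted by more than 20 mm (not (distance of each of oil_bottle, objective, specimen_jar from where it was at the start of the episode below 0.02 m and angle between each of oil_bottle, objective, specimen_jar's own z axis and vertical below 0.3 rad)).
It also fails if it takes over 58 s, if anything falls off the work surface, if the arm or the gripper's body presses on something with over 40 N, if the wrist force passes 120 N, or if a joint passes its speed limit or range.

## Working session

There is one attempt and no reset: what is moved stays moved. The work goes in short steps, Python scripts to look and compute and a tool call to move; the robot and the scene stay as the last step left them, time stands still between calls to the robot, and variables do not carry over. Pictures are saved under pics/ and viewed, at most 10 in all, crops included, and the job is handed in when it is done.

Besides the shell and the picture viewer there is one more tool, called after ">>>" by a JSON object that holds its "method" and its "body", one argument or row to a line. send_rows: Moves the arm, as the interface text tells. Its arguments: {"type":"object","properties":{"moves":{"type":"array","items":{"type":"array"}},"fingers":{"type":"number"}},"required":["moves"]}

```bash
mkdir -p pics; python3 - <<'E'
from bench import readout, read_camera
import cv2, numpy as np
for n in ("scene","top"):
    c=read_camera(n); cv2.imwrite(f"pics/{n}0.png",c["image"][:,:,::-1])
    np.savez(f"{n}0.npz",**c)
    print(n,np.round(c["camera_matrix"],1).tolist(),c["dist"],c["eye"],np.round(c["rotation"],3).tolist())
s=readout.sense(); print(s["t"],s["position"],s["tcp_rot"],s["finger_gap"])
E
```

```text
scene [[512.1, 0.0, 321.7], [0.0, 512.1, 238.8], [0.0, 0.0, 1.0]] [-0.06029948  0.          0.          0.          0.        ] [ 1.0543738  -0.29045922  0.83097776] [0.78, 0.265, 0.175, 0.539]
top [[481.1, 0.0, 315.8], [0.0, 481.1, 232.4], [0.0, 0.0, 1.0]] [-0.01268684  0.          0.          0.          0.        ] [ 0.40316925 -0.04456273  0.78924131] [-0.631, -0.066, 0.079, 0.769]
0.1 [0.22757834 0.58174555 0.23869705] [-4.88042637e-05  1.85352389e-01  9.82671942e-01 -5.86107486e-04] 1.0002861275553683
```

View pics/scene0.png

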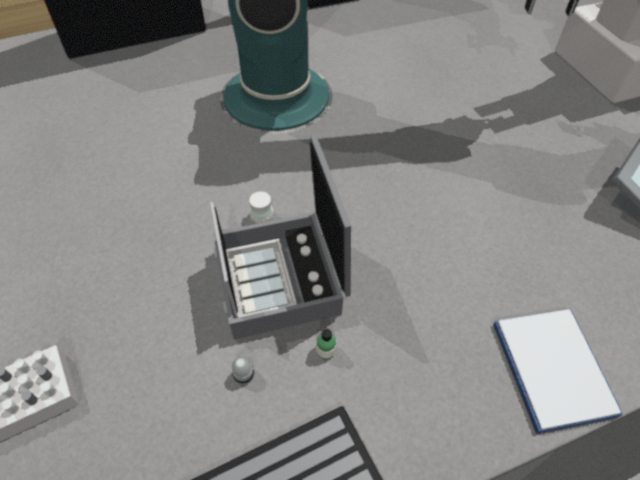

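View pics/top0.png

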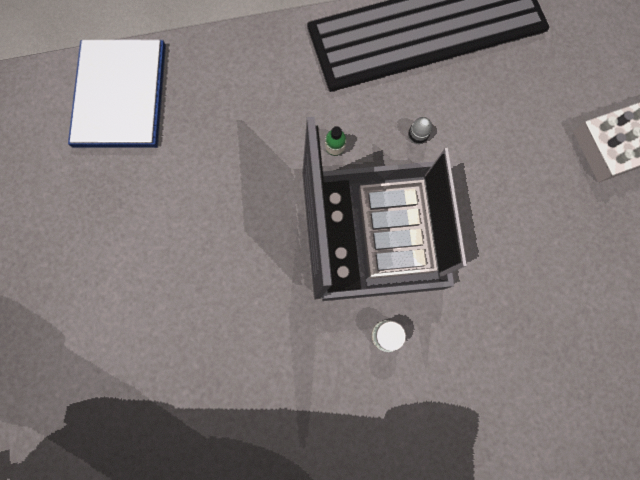

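The scene view shows the case at about (280,270), with the flap upright on its left and the cover upright on its right. The jar is at (261,205), the bottle at (326,345) and the lens at (242,370). In the top view the case centre is about (385,230), the cover is along x≈315, and the flap edge runs from (450,152) to (464,264). The bottle is at (336,140), the lens at (420,130) and the jar at (390,336).

```bash
python3 - <<'E'
import cv2
a=cv2.imread("pics/top0.png")[100:360,280:500]; cv2.imwrite("pics/topz.png",cv2.resize(a,None,fx=2.3,fy=2.3,interpolation=cv2.INTER_CUBIC))
a=cv2.imread("pics/scene0.png")[130:390,190:370]; cv2.imwrite("pics/scz.png",cv2.resize(a,None,fx=2.3,fy=2.3,interpolation=cv2.INTER_CUBIC))
E
cat > h.py <<'E'
import numpy as np, cv2
from scipy.spatial.transform import Rotation as R
C={}
def cam(n):
    if n not in C: C[n]=dict(np.load(f"{n}0.npz"))
    return C[n]
def ray(n,p):
    c=cam(n); u=cv2.undistortPoints(np.array([[p]],float),c["camera_matrix"],c["dist"])[0,0]
    q=c["rotation"]; return c["eye"],R.from_quat([q[1],q[2],q[3],q[0]]).apply([u[0],-u[1],-1])
def plane(n,p,z):
    e,d=ray(n,p); return e+d*(z-e[2])/d[2]
def two(p,q):
    e,d=ray("top",p); f,g=ray("scene",q)
    s=np.linalg.lstsq(np.c_[d,-g],f-e,rcond=None)[0]; a,b=e+s[0]*d,f+s[1]*g
    return (a+b)/2,np.linalg.norm(a-b)
def proj(n,X):
    c=cam(n); q=c["rotation"]; x=R.from_quat([q[1],q[2],q[3],q[0]]).inv().apply(np.atleast_2d(X)-c["eye"])*[1,-1,-1]
    return cv2.projectPoints(x,np.zeros(3),np.zeros(3),c["camera_matrix"],c["dist"])[0][:,0]
E
```

```text
(no output)
```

View pics/topz.png

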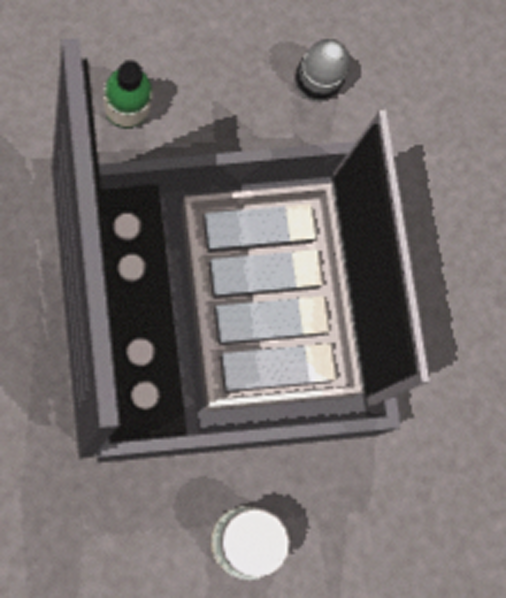

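View pics/scz.png

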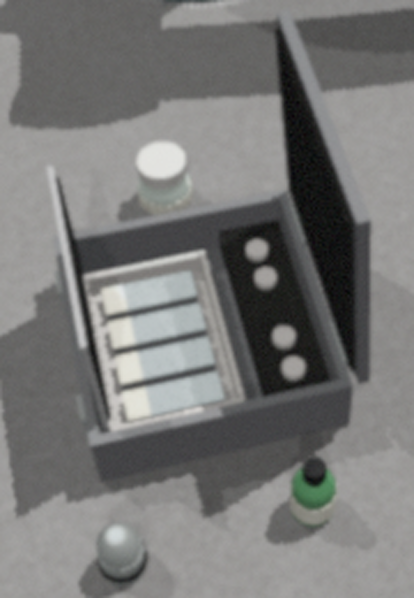

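The zooms give usable corners. Top view: near rim corners about (100,455) and (398,425), flap edge (383,112)–(427,380), cover edge (72,42)–(108,425). Scene view: far rim corners (95,437) and (350,383), flap edge (52,172)–(85,342), cover edge (285,17)–(365,225).

```bash
cat > m.py <<'E'
from h import *
np.set_printoptions(precision=4,suppress=True)
T=lambda x,y:(280+x/2.3,100+y/2.3)
S=lambda x,y:(190+x/2.3,130+y/2.3)
print("rim nl",plane("top",T(100,453),.06),"nr",plane("top",T(400,425),.06))
print("rim fr",plane("scene",S(95,437),.06),"fl",plane("scene",S(350,383),.06))
print("flap far",two(T(383,112),S(85,342)),"near",two(T(427,380),S(52,172)))
print("cover far",two(T(72,42),S(365,225)),"near",two(T(108,425),S(285,17)))
print("bottle",two(T(129,72),S(315,468)),plane("top",T(129,72),.07))
print("jar",plane("top",T(255,543),.055),plane("scene",S(162,160),.055))
print("lens",plane("top",T(332,52),.054),plane("scene",S(118,535),.054))
from bench import readout
s=readout.sense();q=s["tcp_rot"];print(R.from_quat([q[1],q[2],q[3],q[0]]).as_matrix())
E
python3 m.py
```

```text
rim nl [ 0.454  -0.0652  0.06  ] nr [ 0.4332 -0.2626  0.06  ]
rim fr [ 0.6218 -0.2781  0.06  ] fl [ 0.6448 -0.0856  0.06  ]
flap far (array([ 0.6113, -0.2676,  0.168 ]), np.float64(3.591562274815069e-05)) near (array([ 0.4512, -0.2532,  0.1614]), np.float64(0.001606457061251956))
cover far (array([ 0.6494, -0.0871,  0.2592]), np.float64(0.00034337181182340795)) near (array([ 0.4525, -0.0662,  0.2573]), np.float64(0.0004643727813420379))
bottle (array([ 0.7067, -0.1376,  0.0708]), np.float64(0.0014652433036799466)) [ 0.7073 -0.137   0.07  ]
jar [ 0.3777 -0.1524  0.055 ] [ 0.376  -0.1528  0.055 ]
lens [ 0.7007 -0.2843  0.054 ] [ 0.6987 -0.283   0.054 ]
[[-0.9313  0.3643 -0.0003]
 [ 0.3643  0.9313 -0.0011]
 [-0.0001 -0.0012 -1.    ]]
```

>>> {"method": "send_rows", "body": {
  "fingers": 255,
  "moves": [
    [[0,0,-6],0.1],
    [[0,0,-12],0.26],
    [[-3.7,-4.5,-16],0.42],
    [[-7.5,-9,-16],0.58],
    [[-11.2,-13.5,-16],0.74],
    [[-15,-18,-16],0.9],
    [[-18.7,-22.5,-16],1.06],
    [[-22.5,-27,-16],1.22],
    [[-26,-31.5,-16],1.3],
    [[-30,-36,-16],1.3]
  ]
}}

```text
t: 1.35
position: [0.3759, 0.1357, 0.3993]
tcp_rot: [-0.0, 0.743, 0.67, 0.0]
wrist_force: [1.0, 0.6, 0.1]
finger_gap: 0.002
gripper_force: 0.0
```

```bash
cat > st.py <<'E'
from h import *
from bench import readout
np.set_printoptions(precision=4,suppress=True)
s=readout.sense();q=s["tcp_rot"];M=R.from_quat([q[1],q[2],q[3],q[0]]).as_matrix()
a=np.radians(-6.05);C=np.array([[np.cos(a),-np.sin(a),0],[np.sin(a),np.cos(a),0],[0,0,1]]);p=s["position"]
print("t",s["t"],"pos",p,"case mm",1000*(C.T@(p-[.539,-.173,0])),"F",s["wrist_force"],"q",np.array(s["joints"]),"gap",s["finger_gap"])
print("tool in case\n",C.T@M)
E
python3 st.py
```

```text
t 1.35 pos [0.3759 0.1357 0.3993] case mm [-194.6956  289.758   399.2513] F [1.014  0.6284 0.0872] q [-0.9317 -0.1613  0.4454  1.8972  0.07    1.3905 -0.6068] gap 0.0022286048814987003
tool in case
 [[-0.0027  1.     -0.0001]
 [ 1.      0.0027  0.0004]
 [ 0.0004 -0.0001 -1.    ]]
```

>>> {"method": "send_rows", "body": {
  "moves": [
    [[-5,2.2,0],0],
    [[-10,4.4,0],0],
    [[-15.5,7,0],0],
    [[-21,9.3,0],0],
    [[-26.5,11.7,0],0],
    [[-32,14,0],0],
    [[-38,17,0],0],
    [[-44,19.5,0],0],
    [[-44,19.5,6],0],
    [[-44,19.5,12],0]
  ]
}}

```text
t: 2.6
position: [0.5245, -0.3217, 0.2772]
tcp_rot: [0.0, 0.743, 0.669, -0.001]
wrist_force: [1.9, 0.7, -0.7]
finger_gap: -0.002
gripper_force: 0.0
```

>>> {"method": "send_rows", "body": {
  "moves": [
    [[0,0,4],0],
    [[0,0,8],0],
    [[0,0,12],0],
    [[0,0,12.5],0],
    [[0,0,12.5],0]
  ]
}}

```text
t: 3.22
position: [0.5253, -0.3205, 0.1553]
tcp_rot: [0.0, 0.742, 0.67, -0.0]
wrist_force: [0.6, -0.5, 1.2]
finger_gap: -0.0
gripper_force: 0.0
```

```bash
python3 st.py; python3 - <<'E'
from bench import read_camera
import cv2, numpy as np
a=read_camera("scene")["image"][60:390,120:420,::-1]; b=read_camera("top")["image"][60:390,250:550,::-1]
cv2.imwrite("pics/p1.png",cv2.resize(np.hstack([a,b]),None,fx=1.33,fy=1.33))
E
```

```text
t 3.225 pos [ 0.5253 -0.3205  0.1553] case mm [   1.8969 -148.0931  155.3012] F [ 0.5516 -0.4903  1.237 ] q [-0.1076  0.6405  0.8552  1.7354 -0.5554  1.0254  0.8463] gap -0.00028268097204180924
tool in case
 [[-0.0034  1.      0.0004]
 [ 1.      0.0034 -0.0006]
 [-0.0006  0.0004 -1.    ]]
```

View pics/p1.png

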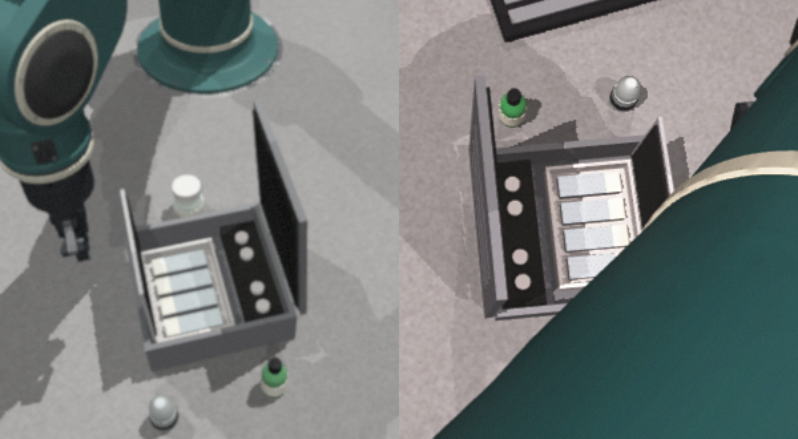

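The fingers are at case (2,-148) mm, clear of the flap on its -y side, and the loose items are undisturbed. Next I sweep along the flap's arc.

>>> {"method": "send_rows", "body": {
  "moves": [
    [[2.5,0,0],0],
    [[5,0,0],0],
    [[6.3,0,0.1],0],
    [[7.5,0,0.2],0],
    [[8.7,0,0.6],0],
    [[9.9,0,1.2],0],
    [[11,0,2],0],
    [[12,0,2.8],0],
    [[12.8,0,3.8],0],
    [[13.4,0,4.9],0]
  ]
}}

```text
t: 4.58
position: [0.5388, -0.1862, 0.1045]
tcp_rot: [-0.0, 0.742, 0.67, -0.0]
wrist_force: [0.4, 0.8, 1.1]
finger_gap: 0.001
gripper_force: 0.3
```

>>> {"method": "send_rows", "body": {
  "moves": [
    [[0.5,0,1.2],0],
    [[0.8,0,2.4],0],
    [[0.8,0,3.6],0],
    [[0.8,0,4.6],0],
    [[0.8,0,5],0],
    [[0.8,0,5.2],0],
    [[0.8,0,5.2],0]
  ]
}}

```text
t: 5.45
position: [0.5396, -0.1791, 0.055]
tcp_rot: [-0.0, 0.742, 0.67, 0.001]
wrist_force: [-14.6, 8.5, 42.3]
finger_gap: -0.002
gripper_force: 21.2
```

```bash
python3 st.py; python3 - <<'E'
from bench import read_camera
import cv2, numpy as np
a=read_camera("scene")["image"][60:390,120:420,::-1]; b=read_camera("top")["image"][60:390,250:550,::-1]
cv2.imwrite("pics/p2.png",cv2.resize(np.hstack([a,b]),None,fx=1.33,fy=1.33))
E
```

```text
t 5.45 pos [ 0.5396 -0.1791  0.055 ] case mm [ 1.2851 -6.0357 55.0422] F [-14.5696   8.5086  42.2999] q [-0.3027  0.7005  0.7608  1.9046 -0.6651  0.8076  0.7203] gap -0.0024477800974033286
tool in case
 [[-0.0029  1.      0.0007]
 [ 1.      0.0029  0.0016]
 [ 0.0016  0.0007 -1.    ]]
```

View pics/p2.png

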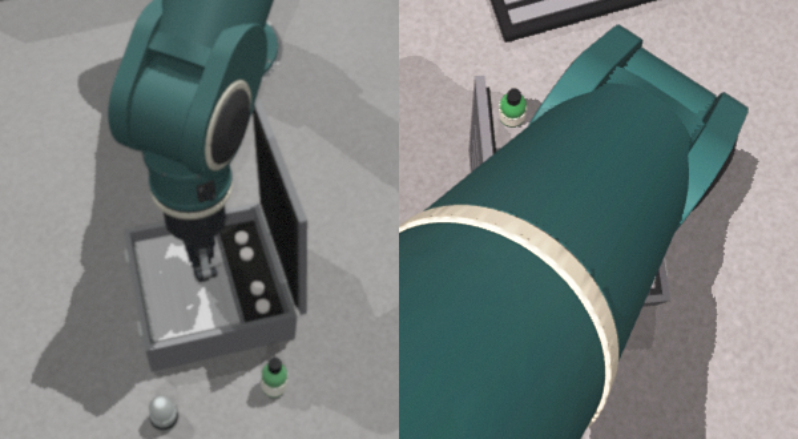

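The flap lies flat on its stop (42 N reaction at tip z = 47 mm), the cover is still upright, and the bottle and lens are in place. Next: retreat up, pass over the cover and come down on its outer side.

>>> {"method": "send_rows", "body": {
  "moves": [
    [[-0.5,0,-4],0],
    [[-2,0,-9],0],
    [[-3,0,-15],0],
    [[-3,0,-21],0],
    [[-3,0,-27],0],
    [[-3,0,-33],0],
    [[-3,0,-34],0],
    [[2,0,-34],0],
    [[7,0,-34],0],
    [[12.5,0,-34],0]
  ]
}}

```text
t: 6.8
position: [0.552, -0.0532, 0.3929]
tcp_rot: [-0.0, 0.743, 0.67, -0.0]
wrist_force: [0.5, -0.2, -1.2]
finger_gap: -0.0
gripper_force: 0.0
```

>>> {"method": "send_rows", "body": {
  "moves": [
    [[5,0,0],0],
    [[7,0,0],0],
    [[7,0,0],0],
    [[7,0,0],0]
  ]
}}

```text
t: 7.3
position: [0.5592, 0.0136, 0.3933]
tcp_rot: [0.0, 0.743, 0.669, -0.0]
wrist_force: [0.5, -0.7, -0.3]
finger_gap: -0.002
gripper_force: 0.0
```

```bash
python3 st.py; python3 - <<'E'
from bench import read_camera
import cv2, numpy as np
a=read_camera("scene")["image"][60:390,120:420,::-1]; b=read_camera("top")["image"][60:390,250:550,::-1]
cv2.imwrite("pics/p3.png",cv2.resize(np.hstack([a,b]),None,fx=1.33,fy=1.33))
E
```

```text
t 7.3 pos [0.5592 0.0136 0.3933] case mm [  0.4518 187.693  393.2557] F [ 0.5187 -0.6722 -0.2522] q [-0.8948  0.3023  1.0395  1.5892 -0.263   1.4016  0.0656] gap -0.002156985621232509
tool in case
 [[-0.0016  1.     -0.    ]
 [ 1.      0.0016 -0.0004]
 [-0.0004 -0.     -1.    ]]
```

View pics/p3.png

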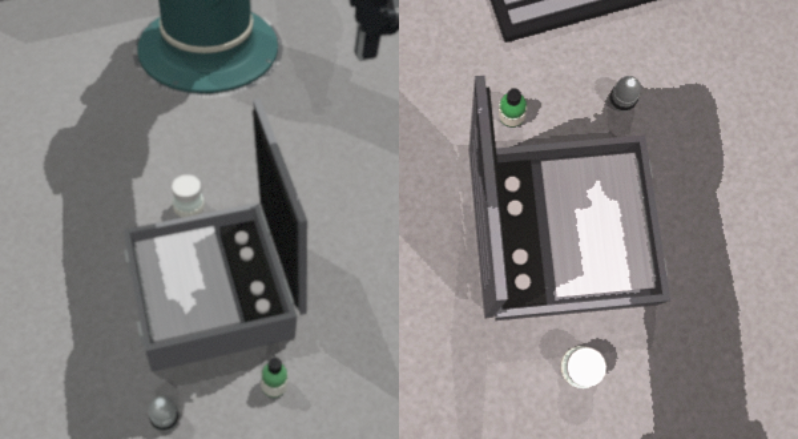

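Flap is folded flat, cover upright, loose items untouched, and the gripper is now on the cover's outer side. I descend and push the cover along its arc.

>>> {"method": "send_rows", "body": {
  "moves": [
    [[0,0,5],0],
    [[0,0,10],0],
    [[0,0,14.5],0],
    [[-2.5,0,14.5],0],
    [[-5,0,14.5],0],
    [[-6.4,0,14.5],0],
    [[-8,0,14.6],0],
    [[-9.6,0,14.7],0],
    [[-11.1,0,14.8],0],
    [[-11.1,0,14.8],0]
  ]
}}

```text
t: 8.65
position: [0.5478, -0.0965, 0.2453]
tcp_rot: [0.0, 0.743, 0.669, -0.0]
wrist_force: [0.3, 0.0, 0.5]
finger_gap: 0.002
gripper_force: 0.0
```

```bash
python3 st.py | head -2
```

```text
t 8.65 pos [ 0.5478 -0.0965  0.2453] case mm [  0.7167  76.9671 245.2843] F [0.2627 0.0417 0.4992] q [-0.63    0.4276  0.97    1.8042 -0.39    1.1167  0.3699] gap 0.0017387907404172716
tool in case
```

>>> {"method": "send_rows", "body": {
  "moves": [
    [[-2.3,0,0.5],0],
    [[-4.5,0,1.4],0],
    [[-6.5,0,2.6],0],
    [[-8.4,0,4.0],0],
    [[-10.1,0,5.7],0],
    [[-11.5,0,7.5],0],
    [[-11.5,0,7.5],0]
  ]
}}

```text
t: 9.52
position: [0.5357, -0.21, 0.1695]
tcp_rot: [-0.001, 0.743, 0.67, -0.001]
wrist_force: [0.4, 0.7, -0.3]
finger_gap: 0.001
gripper_force: 0.0
```

```bash
python3 st.py | head -2;  python3 - <<'E'
from bench import read_camera
import cv2, numpy as np
a=read_camera("scene")["image"][60:390,120:420,::-1]; b=read_camera("top")["image"][60:390,250:550,::-1]
cv2.imwrite("pics/p4.png",cv2.resize(np.hstack([a,b]),None,fx=1.33,fy=1.33))
E
```

```text
t 9.525 pos [ 0.5357 -0.21    0.1695] case mm [  0.656  -37.15   169.5249] F [ 0.3995  0.7423 -0.2976] q [-0.3399  0.5556  0.8858  1.8262 -0.5039  1.0045  0.6503] gap 0.0010417894061313777
tool in case
```

View pics/p4.png

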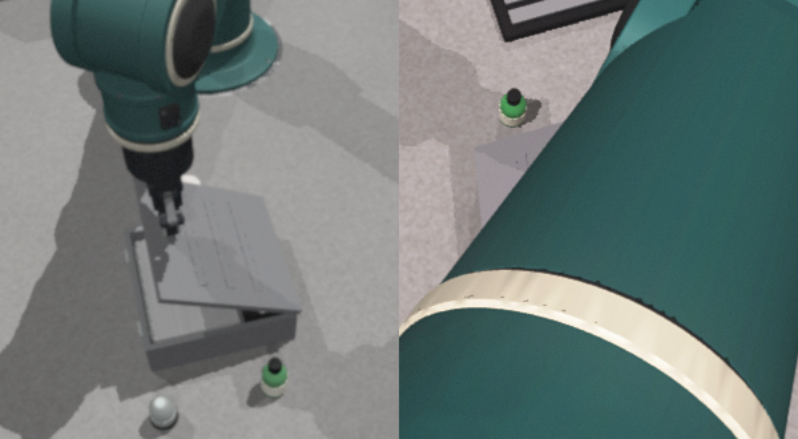

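The cover is at about 30° with the fingertips on its outer face, and the flap is still flat. Now I finish the swing and press gently.

>>> {"method": "send_rows", "body": {
  "moves": [
    [[-1.2,0,2],0],
    [[-2.1,0,4.1],0],
    [[-2.5,0,5.3],0],
    [[-2.6,0,6.5],0],
    [[-2.6,0,7.6],0],
    [[-2.6,0,8.5],0],
    [[-2.6,0,8.9],0],
    [[-2.6,0,9.1],0],
    [[-2.6,0,9.1],0]
  ]
}}

```text
t: 10.75
position: [0.5339, -0.2354, 0.0809]
tcp_rot: [-0.0, 0.742, 0.67, 0.001]
wrist_force: [-11.4, 7.6, 34.2]
finger_gap: 0.001
gripper_force: 17.3
```

```bash
python3 st.py | head -2
```

```text
t 10.75 pos [ 0.5339 -0.2354  0.0809] case mm [  1.5252 -62.5752  80.9402] F [-11.3901   7.6308  34.2219] q [-0.2112  0.6809  0.7788  1.8579 -0.6229  0.864   0.7772] gap 0.0014953718274717937
tool in case
```

Pressed at 34 N with the tip at z = 73 mm, so the cover is on its stop. Hold briefly, then lift away.

>>> {"method": "send_rows", "body": {
  "moves": [
    [[0,0,0],0],
    [[0,0,0],0],
    [[0,0,-3],0],
    [[0,0,-8],0],
    [[0,0,-14],0],
    [[0,0,-20],0],
    [[-5,0,-24],0],
    [[-10,0,-24],0],
    [[-15,0,-24],0],
    [[-20,0,-24],0]
  ]
}}

```text
t: 12.0
position: [0.5134, -0.4357, 0.3194]
tcp_rot: [0.0, 0.742, 0.67, 0.0]
wrist_force: [0.8, 0.6, 0.2]
finger_gap: -0.002
gripper_force: 0.0
```

```bash
python3 st.py | head -2;  python3 - <<'E'
from bench import read_camera
import cv2, numpy as np
a=read_camera("scene")["image"][60:390,120:420,::-1]; b=read_camera("top")["image"][60:390,250:550,::-1]
cv2.imwrite("pics/p5.png",cv2.resize(np.hstack([a,b]),None,fx=1.33,fy=1.33))
E
```

```text
t 12.0 pos [ 0.5134 -0.4357  0.3194] case mm [   2.226  -263.9113  319.4227] F [0.766  0.6481 0.2147] q [ 0.0757  0.5989  0.9305  1.4037 -0.4796  1.3748  0.9122] gap -0.001992048145610237
tool in case
```

View pics/p5.png

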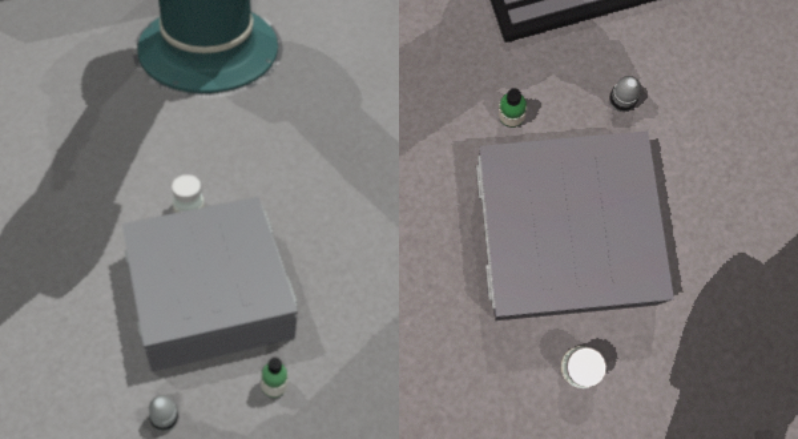

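The cover lies fully shut on the case, the bottle, lens and jar have not moved, and the arm is clear.

```bash
python3 -c "
from bench import manip
print(manip.hand_in())"
```

```text
the job is handed in; nothing more can be done
None
```

I folded the flap flat, then closed the cover over it without slamming, and handed the job in at about 12 s; the final pictures show the cover shut and the bottle, lens and jar unmoved, but hand-in returned no verdict.

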